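# Lay the fire by lamplight

## Robot

A 6-joint arm with a two-finger parallel gripper is mounted at the origin on the work surface. World frame = base frame: x ahead of the robot, y to its left, z up, the work surface at z = 0. Lengths are in mm, angles in rad, forces in N, time in s.
With the tool pointing down it reaches from about 350 to 975 mm from the base axis. Payload 7.1 kg.
Tool frame: the origin (TCP) lies between the finger pads; the fingertips stand 14 mm ahead of it and the grasp point (between the pads) lies 5 mm behind it (ctrl.tcp_to_tips is the distance from the TCP to the fingertips, in mm); z points along the fingers, y is the line along which they close (so a half turn about z gives the same grasp; the last joint's range is limited). The gripper opens to 88 mm and grips with 3 to 60 N. Pads are 20 mm wide; open, the fingers measure 115 mm over their backs; the gripper's body (75 mm by 178 mm) begins 61 mm behind the grasp point.
Start: joints at [-1.167, 0.423, 1.63, -0, 1.089, -0.019], TCP at [256.462, -569.94, 236.675] pointing down, gripper open.
Joint ranges: [-3, 3], [-0.9, 2.11], [0.09, 2.58], [-1.31, 4.45], [0.11, 2.69], [-2.54, 2.54]. Speed limits (rad/s): [2.39, 2.39, 3.01, 3.14, 3.14, 3.14].

## Interface

Orientations are given as a rotation vector (axis times angle).
In Python, from workcell import ctrl gives the robot as it stands.
- The arm moves only by the tool apply_moves, never from a script. Its argument "series" is a list that holds one entry, the list of rows, each a list of 7 numbers: the shift along the tool's x, y, z in cm, then the turn, a rotation vector about the tool's x, y, z in degrees, then the opening, from 0 (shut) to 1 (fully open). A call has 1 to 12 rows; each row shifts and turns the commanded pose from where the row before left it, along the tool's axes as they then stand; what a row does not reach is not made up. A row lasts 1/10 s, in which the tool goes at most 50 mm and 8.59 degrees, less where a joint would pass 70% of its speed; a pose out of reach is approached as far as the arm can. A call with a gripper value outside its range is refused whole. The fingers move at their own pace and stop on an object; the grip force is fixed at half the most. Time passes only in rows, so rows that do not move let the fingers close. It gives the time, the measured TCP pose, the force and the opening at its end, in the units of the state.
- ctrl.get_obs(): the state, without advancing time (a new reading comes with each control period).
- ctrl.get_image(name): name is "side" or "top" or "wrist"; returns a dict with "img" (384x512x3 uint8, blue, green, red), "K" (3x3 intrinsics, pixels), "cam_to_world" (4x4, takes a point from camera to world coordinates). Camera axes: x right, y down, z forward; pixel columns grow to the right and rows downward; lengths in mm; the calibration is good to about 2 mm. The wrist camera is an equidistant fisheye: a pixel r from the principal point sees the ray r / f radians off the axis. A picture is of the moment at which its call begins. There is no depth.
- ctrl.close_job(): hands the job in, once; it reports no verdict.
The state is a dict: "t": time; "qpos": joint angles; "qvel": joint speeds; "joint_torque": joint torques, N m; "ee_pos": TCP position; "orientation": TCP orientation; "ft_force": force on the tool from outside, world axes, zero at the start; "moment": the same for the moment, N m; "width": finger opening in mm.
Only numpy, scipy, OpenCV 4.12 (cv2) and the standard library are available. Lean on these libraries where they do the work, as an engineer would, in place of code of your own. Each camera call takes 0.05 s, during which the arm holds its last target. There are 200 camera calls.

## Task

Switch the hearth lamp on by pulling its knob out until it clicks, and leave it on while you lay the fire: stack all the kindling sticks on the grate as a crosswise tower, two parallel sticks to a layer about 100 mm apart between centres and evenly either side of the grate's centre, the first pair lying across the bars, the next pair along them, and so on (an odd last stick goes on one side of the top layer). Then switch the lamp off by pushing the knob fully home, and do not disturb the candle, the vase or the remote control.

Things in the scene. Friction and masses are not known exactly. Their poses are not given: they have to be found in the camera images.
- knob (a joint): travel of the lamp's push-pull knob switch, m: 0 = pushed fully in (off), 0.035 = pulled fully out (on). It slides level, straight out of the lamp's front face. An over-centre spring holds it at either end: moving it takes up to about 8 N at first, less and less towards half way, and beyond half way it snaps on to the other end and stays there. At the start it is in.
- knob_grip (a point): centre of the knob's round aluminium head, a disc-ended cylinder 32 mm across and 26 mm long, its axis level, 50 mm above the work surface, on a 10 mm stem. The x axis of this frame points along the stem INTO the lamp (pushing direction), -x is the pulling direction, z is up. With the knob in, this point stands 40 mm in front of the lamp's front face.
- lamp: hearth lamp, fixed: dark steel base 130 (x) x 120 (y) x 80 mm high with a white glass drum (80 mm across, up to 158 mm high, its axis 20 mm behind the base's centre, +x) on top. Origin at the centre of its underside; its front, with the knob, looks along its own -x. It stands to the left or right of the grate, with the slate on the other side.
- grate: iron fire grate, fixed: five flat bars 200 mm long (along its y), 16 mm wide, 42 mm apart, side by side along its x over 184 mm; the tops of the bars lie 50 mm above the work surface. Origin at the centre of its underside, z up.
- slate: dark flat slab, fixed, 360 (x) x 200 (y) x 10 mm, on which the sticks lie at the start. Origin at the centre of its underside, top 10 mm above it.
- stick1: square kindling stick, 160 x 22 x 22 mm, plain pale or reddish wood, 40 to 85 g, all of one size; origin at its centre, x along its length. At the start the sticks lie flat side by side across the slate in rows about 56 mm apart between centres, some rows empty (5 or 6 are; None if absent).
- stick2: square kindling stick, 160 x 22 x 22 mm, plain pale or reddish wood, 40 to 85 g, all of one size; origin at its centre, x along its length. At the start the sticks lie flat side by side across the slate in rows about 56 mm apart between centres, some rows empty (5 or 6 are; None if absent).
- stick3: square kindling stick, 160 x 22 x 22 mm, plain pale or reddish wood, 40 to 85 g, all of one size; origin at its centre, x along its length. At the start the sticks lie flat side by side across the slate in rows about 56 mm apart between centres, some rows empty (5 or 6 are; None if absent).
- stick4: square kindling stick, 160 x 22 x 22 mm, plain pale or reddish wood, 40 to 85 g, all of one size; origin at its centre, x along its length. At the start the sticks lie flat side by side across the slate in rows about 56 mm apart between centres, some rows empty (5 or 6 are; None if absent).
- stick5: square kindling stick, 160 x 22 x 22 mm, plain pale or reddish wood, 40 to 85 g, all of one size; origin at its centre, x along its length. At the start the sticks lie flat side by side across the slate in rows about 56 mm apart between centres, some rows empty (5 or 6 are; None if absent).
- stick6: square kindling stick, 160 x 22 x 22 mm, plain pale or reddish wood, 40 to 85 g, all of one size; origin at its centre, x along its length. At the start the sticks lie flat side by side across the slate in rows about 56 mm apart between centres, some rows empty (5 or 6 are; None if absent).
- candle: bystander: white pillar candle in a holder, 70 mm across the foot, 130 mm high; origin at the centre of its foot
- vase: bystander: amber glass vase, 90 mm across, 150 mm high; origin at the centre of its foot
- remote: bystander: black remote control 50 x 170 x 20 mm; origin at the centre of its underside
Not all that is in view belongs to the job. What is shaped like the stick6 but orange or pink is not meant.

How it is judged:
By the outcome, as a careful person would: the job done as asked, in the order asked, and still so for the second after the job is handed in, with the robot touching nothing.
Of stick1, stick2, stick3, stick4, stick5, stick6 only 5 to 6 are there at a start; the rules pass over those that are not, and their reading is None.
At some moment in a run one of stick1, stick2, stick3, stick4, stick5, stick6 may be knocked a few centimetres aside while the robot is not near it.
Once in a run the grip may slacken for a moment while it holds something.
It also fails if it takes over 210 s, if anything falls off the work surface, if the arm or the gripper's body presses on something with over 40 N, if the wrist force passes 120 N, or if a joint passes its speed limit or range.

## Working session

There is one attempt and no reset: what is moved stays moved. The work goes in short steps, Python scripts to look and compute and a tool call to move; the robot and the scene stay as the last step left them, time stands still between calls to the robot, and variables do not carry over. Pictures are saved under pics/ and viewed, on a budget of 14 in all, crops included, one or two more only if the job needs it, and the job is handed in when it is done.

Besides the shell and the picture viewer there is one more tool, called after ">>>" by a JSON object that holds its "api" and its "payload", one argument or row to a line. apply_moves: Moves the arm, as the interface text tells. Its arguments: {"type":"object","properties":{"series":{"type":"array","items":{"type":"array","items":{"type":"array","items":{"type":"number"}}}}},"required":["series"]}

```bash
ls; mkdir -p pics
cat > h.py <<'E'
import numpy as np,cv2
from workcell import ctrl
from scipy.spatial.transform import Rotation as R
def snap(n,f):
    d=ctrl.get_image(n); cv2.imwrite(f'pics/{f}.png',d['img']); np.savez(f'pics/{f}.npz',K=d['K'],T=d['cam_to_world']); return d
def ray(f,u,v,wrist=False):
    d=np.load(f'pics/{f}.npz');K,T=d['K'],d['T']
    x=(u-K[0,2])/K[0,0];y=(v-K[1,2])/K[1,1]
    if wrist:
        r=np.hypot(x,y); s=np.sin(r)/max(r,1e-9); c=np.array([x*s,y*s,np.cos(r)])
    else: c=np.array([x,y,1.])
    return T[:3,3],T[:3,:3]@c
def at(f,u,v,z,wrist=False):
    o,w=ray(f,u,v,wrist); return o+w*(z-o[2])/w[2]
def proj(f,P):
    d=np.load(f'pics/{f}.npz');K,T=d['K'],d['T']
    c=np.linalg.inv(T)@np.append(P,1); return (K@(c[:3]/c[2]))[:2]
def st():
    o=ctrl.get_obs(); print({k:np.round(o[k],3) for k in ('t','qpos','ee_pos','orientation','ft_force','width')})
E
python3 - <<'E'
from h import *
st()
for n in('top','side'):
    d=snap(n,n+'0'); print(n,d['K'].round(1).tolist(),d['cam_to_world'].round(3).tolist())
a=cv2.imread('pics/top0.png');
cv2.imwrite('pics/top0b.png',cv2.resize(a,(800,600),interpolation=cv2.INTER_CUBIC))
E
```

```text
pics
{'t': np.float64(0.0), 'qpos': array([-1.167,  0.424,  1.631, -0.   ,  1.089, -0.019]), 'ee_pos': array([ 256.243, -569.45 ,  235.884]), 'orientation': array([-3.07 , -0.659,  0.   ]), 'ft_force': array([0.161, 0.417, 0.62 ]), 'width': np.float64(87.996)}
top [[466.1, 0.0, 260.8], [0.0, 466.1, 186.6], [0.0, 0.0, 1.0]] [[0.007, -0.996, 0.092, 401.749], [-1.0, -0.007, 0.009, -96.643], [-0.008, -0.092, -0.996, 1359.635], [0.0, 0.0, 0.0, 1.0]]
side [[458.8, 0.0, 258.6], [0.0, 458.8, 196.7], [0.0, 0.0, 1.0]] [[-0.987, -0.066, 0.144, 293.454], [-0.157, 0.519, -0.84, 1108.616], [-0.019, -0.852, -0.523, 823.905], [0.0, 0.0, 0.0, 1.0]]
```

View pics/top0b.png

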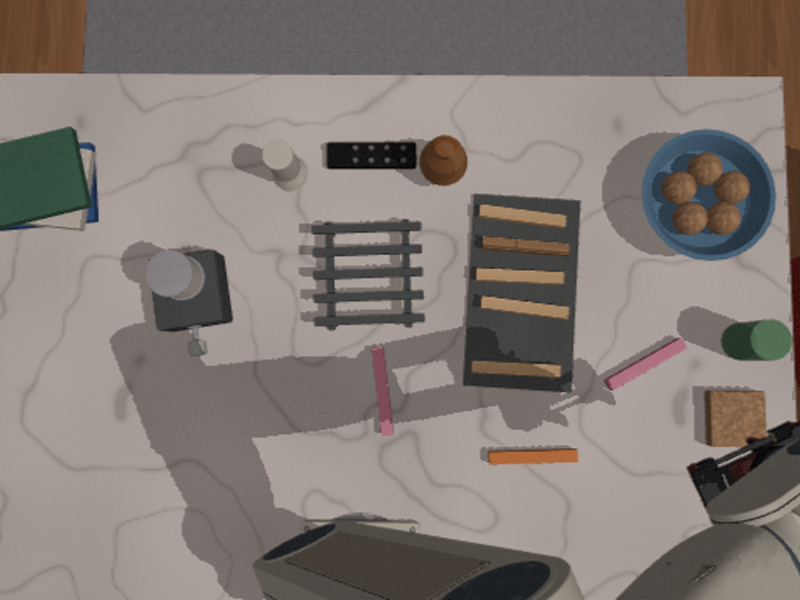

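View pics/side0.png

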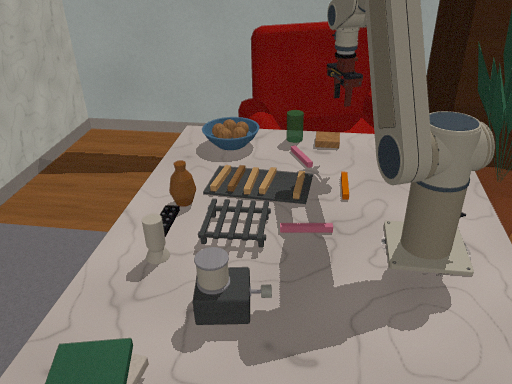

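The top view (800x600) shows the lamp at (190,290) with its knob at (197,347), the grate at (367,273) and the slate at (520,293). Candidates for sticks:
- **On the slate:** (523,216), (525,245; darker, reddish), (520,276), (525,307), (516,370). These five are the ones I want.
- **Look-alikes to ignore:** pink at (382,390) and (645,363), orange at (533,457).

I'll check this in one close crop.

Run:
```python
from h import *
a=cv2.imread('pics/top0.png')
c=a[115:255,295:380]; d=a[150:235,88:160]; e=a[130:215,190:280]
s=lambda i,h:cv2.resize(i,(int(i.shape[1]*h/i.shape[0]),h),interpolation=cv2.INTER_CUBIC)
x=s(c,600); y=np.zeros((600,400,3),np.uint8)
p=s(d,300)[:,:400];q=s(e,300)[:,:400]; y[:300,:p.shape[1]]=p; y[300:,:q.shape[1]]=q
cv2.imwrite('pics/crop1.png',np.hstack([x,y])); print(x.shape)
k=1.5625
for n,(u,v,z) in dict(s1=(523,216,32),s2=(525,245,32),s3=(520,276,32),s4=(525,307,32),s5=(516,370,32),knob=(197,347,66),gr=(367,273,50),gUL=(313,228,50),gUR=(421,225,50),gLL=(314,322,50),gLR=(424,319,50),slUL=(473,195,10),slUR=(580,201,10),slLR=(571,391,10),slLL=(464,385,10),lampTR=(219,250,80),lampBL=(162,331,80),lampBR=(231,321,80),candle=(285,170,30),vase=(443,165,50),remL=(328,157,20),remR=(416,157,20)).items():
    print(n,at('top0',u/k,v/k,z).round(0)[:2])
```

```text
(600, 364, 3)
s1 [ 666. -298.]
s2 [ 612. -301.]
s3 [ 555. -291.]
s4 [ 498. -300.]
s5 [ 383. -283.]
knob [420. 287.]
gr [556. -12.]
gUL [638.  88.]
gUR [ 645. -109.]
gLL [467.  83.]
gLR [ 474. -116.]
slUL [ 710. -207.]
slUR [ 700. -408.]
slLR [ 345. -386.]
slLL [ 355. -190.]
lampTR [592. 250.]
lampBL [448. 346.]
lampBR [466. 225.]
candle [751. 145.]
vase [ 757. -149.]
remL [779.  66.]
remR [780. -99.]
```

View pics/crop1.png

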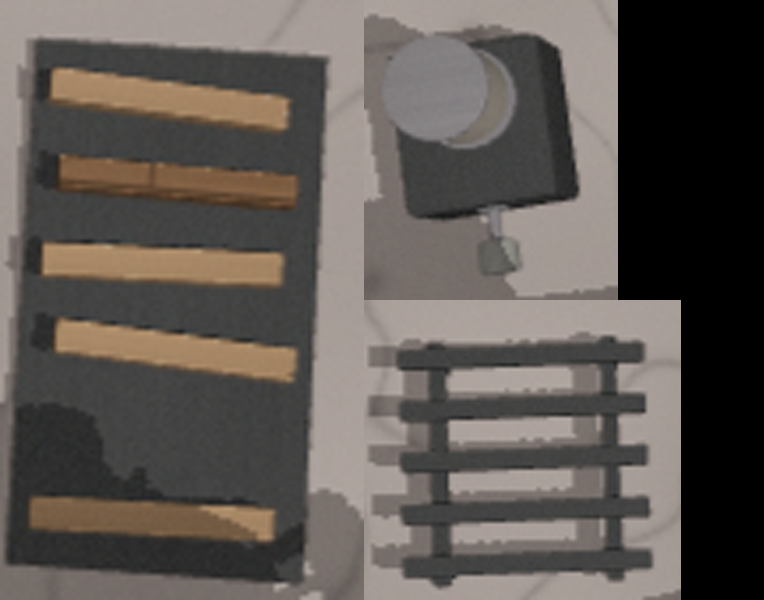

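The crop confirms five plain sticks on the slate, one of them darker and reddish, lying with small yaws. The grate yaw is about 2° with its centre near (556,-13). The knob is near (420,283) and the lamp yaw is about 8°. I'll set out for the knob.

>>> {"api": "apply_moves", "payload": {
  "series": [
    [[0, 0, 0, 0, 0, 7.9, 1], [0, 0, 0, 0, 0, 7.9, 1], [2.46, -3.38, 0, 0, 0, 0, 1], [2.46, -3.38, 0, 0, 0, 0, 1], [2.46, -3.38, 0, 0, 0, 0, 1], [2.46, -3.38, 0, 0, 0, 0, 1], [2.46, -3.38, 0, 0, 0, 0, 1], [2.46, -3.38, 0, 0, 0, 0, 1], [2.46, -3.38, 0, 0, 0, 0, 1], [2.46, -3.38, 0, 0, 0, 0, 1], [2.46, -3.38, 0, 0, 0, 0, 1], [2.46, -3.38, 0, 0, 0, 0, 1]]
  ]
}}

```text
t: 1.3
ee_pos: [450.6, -197.9, 236.5]
orientation: [-3.133, -0.231, 0.0]
ft_force: [-0.2, 0.2, 0.1]
width: 87.8
```

>>> {"api": "apply_moves", "payload": {
  "series": [
    [[0.3, -4, 0.6, 0, 0, 0, 1], [0.3, -4, 0.6, 0, 0, 0, 1], [0.3, -4, 0.6, 0, 0, 0, 1], [0.3, -4, 0.6, 0, 0, 0, 1], [0.3, -4, 0.6, 0, 0, 0, 1], [0.3, -4, 0.6, 0, 0, 0, 1], [0.3, -4, 0.6, 0, 0, 0, 1], [0.3, -4, 0.6, 0, 0, 0, 1], [0.3, -4, 0.6, 0, 0, 0, 1], [0.3, -4, 0.6, 0, 0, 0, 1], [0.3, -4, 0.6, 0, 0, 0, 1], [0, 0, 0, 0, 0, 0, 1]]
  ]
}}

```text
t: 2.5
ee_pos: [418.0, 244.1, 170.0]
orientation: [-3.132, -0.237, 0.0]
ft_force: [0.7, -0.1, -0.2]
width: 88.0
```

```bash
cat >> h.py <<'E'
def psi():
    m=R.from_rotvec(ctrl.get_obs()['orientation']).as_matrix(); return np.degrees(np.arctan2(m[1,0],m[0,0]))
def go(x,y,z,ps):
    "rz first (deg), then tool shifts in cm"
    p=psi(); e=np.array(ctrl.get_obs()['ee_pos']); d=np.array([x,y,z])-e; a=np.radians(ps)
    print('rz %.1f  t %.2f %.2f %.2f'%(p-ps,(d[0]*np.cos(a)+d[1]*np.sin(a))/10,(d[0]*np.sin(a)-d[1]*np.cos(a))/10,-d[2]/10))
E
python3 - <<'E'
from h import *
st(); print(psi())
d=snap('wrist','w1'); print(d['K'].round(1).tolist(),d['cam_to_world'].round(2).tolist())
snap('top','t1')
E
```

```text
{'t': np.float64(2.5), 'qpos': array([5.040e-01, 3.160e-01, 1.987e+00, 1.000e-03, 8.380e-01, 1.923e+00]), 'ee_pos': array([418.004, 244.093, 170.022]), 'orientation': array([-3.132, -0.237,  0.   ]), 'ft_force': array([ 0.717, -0.068, -0.221]), 'width': np.float64(87.98)}
8.663848762053112
[[297.3, 0.0, 246.1], [0.0, 297.3, 192.1], [0.0, 0.0, 1.0]] [[0.15, -0.96, -0.25, 488.13], [-0.99, -0.15, -0.04, 254.17], [-0.0, 0.26, -0.97, 318.46], [0.0, 0.0, 0.0, 1.0]]
```

View pics/w1.png

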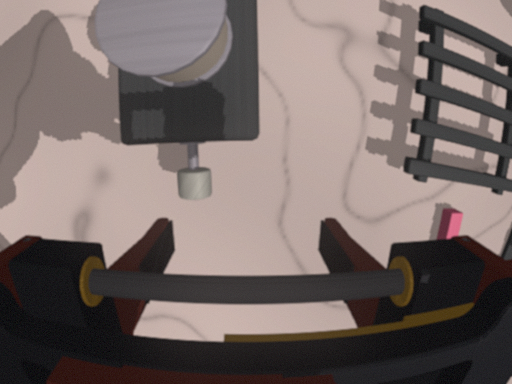

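The wrist view shows the knob head at (195,184), its stem at (192,155), and the lamp's front top edge running from (124,142) to (258,137).

Run:
```python
from h import *
for n,u,v,z in [('headL',179,184,50),('headR',212,183,50),('headback_top',193,171,66),('headfront',195,198,50),('edgeL',124,142,80),('edgeR',258,137,80)]:
    print(n,at('w1',u,v,z,True).round(1))
```

```text
headL [415.8 307.3  50. ]
headR [421.4 276.2  50. ]
headback_top [433.6 292.9  66. ]
headfront [404.5 290.6  50. ]
edgeL [453.2 353.8  80. ]
edgeR [472.  242.2  80. ]
```

>>> {"api": "apply_moves", "payload": {
  "series": [
    [[0.4, -2.34, 0, 0, 0, 0, 1], [0.4, -2.34, 0, 0, 0, 0, 1], [0, 0, 3, 0, 0, 0, 0.8], [0, 0, 3, 0, 0, 0, 0.7], [0, 0, 3, 0, 0, 0, 0.7], [0, 0, 2.5, 0, 0, 0, 0.7], [0, 0, 1, 0, 0, 0, 0.7], [0, 0, 0, 0, 0, 0, 0.7], [0, 0, 0, 0, 0, 0, 0], [0, 0, 0, 0, 0, 0, 0], [0, 0, 0, 0, 0, 0, 0], [0, 0, 0, 0, 0, 0, 0]]
  ]
}}

```text
t: 3.8
ee_pos: [420.0, 292.4, 47.0]
orientation: [-3.126, -0.225, -0.005]
ft_force: [-19.3, 46.6, -9.0]
width: 33.5
```

>>> {"api": "apply_moves", "payload": {
  "series": [
    [[0, -0.2, 0, 0, 0, 0, 0], [0, 0, 0, 0, 0, 0, 0]]
  ]
}}

```text
t: 4.0
ee_pos: [419.7, 293.6, 46.9]
orientation: [-3.128, -0.231, -0.005]
ft_force: [-8.4, 20.8, -2.0]
width: 31.1
```

>>> {"api": "apply_moves", "payload": {
  "series": [
    [[-0.4, -0.15, 0, 0, 0, 0, 0], [-0.5, 0, 0, 0, 0, 0, 0], [-0.6, 0, 0, 0, 0, 0, 0], [-0.6, 0, 0, 0, 0, 0, 0], [-0.6, 0, 0, 0, 0, 0, 0], [-0.6, 0, 0, 0, 0, 0, 0], [-0.5, 0, 0, 0, 0, 0, 0], [0, 0, 0, 0, 0, 0, 0]]
  ]
}}

```text
t: 4.8
ee_pos: [384.9, 288.0, 46.9]
orientation: [-3.129, -0.233, -0.013]
ft_force: [9.3, 1.1, -7.6]
width: 31.5
```

>>> {"api": "apply_moves", "payload": {
  "series": [
    [[0, 0, 0, 0, 0, 0, 0.75], [0, 0, 0, 0, 0, 0, 0.75], [0, 0, 0, 0, 0, 0, 0.75], [0, 0, -2, 0, 0, 0, 0.75], [0, 0, -4, 0, 0, 0, 0.75], [0, 0, -4, 0, 0, 0, 0.75], [0, 0, -4, 0, 0, 0, 0.75], [0, 0, 0, 0, 0, 0, 0.75]]
  ]
}}

```text
t: 5.6
ee_pos: [383.7, 287.6, 190.5]
orientation: [-3.128, -0.231, -0.012]
ft_force: [1.1, -0.1, 0.3]
width: 65.9
```

```bash
cat >> h.py <<'E'
def sticks(f,z=32,show=True):
    "pale/reddish wood blobs in the slate region of a top picture"
    a=cv2.imread(f'pics/{f}.png'); hsv=cv2.cvtColor(a,cv2.COLOR_BGR2HSV)
    m=((hsv[...,0]>=5)&(hsv[...,0]<=20)&(hsv[...,1]>85)&(hsv[...,2]>50)).astype(np.uint8)
    m[:,:150]=0; m[:,385:]=0; m[:112]=0; m[270:]=0
    n,l,s,c=cv2.connectedComponentsWithStats(m)
    for i in range(1,n):
        if s[i,4]<150: continue
        v,u=np.where(l==i); r=cv2.minAreaRect(np.c_[u,v].astype(np.float32)); b=cv2.boxPoints(r)
        P=np.array([at(f,x,y,z)[:2] for x,y in b]); e=[P[1]-P[0],P[2]-P[1]]; L=max(e,key=np.linalg.norm)
        ang=np.degrees(np.arctan2(L[1],L[0]))%180
        print('c',P.mean(0).round(1),'ang %.1f'%ang,'size',np.linalg.norm(e,axis=1).round(0),'area',s[i,4],'px',np.round(r[0]),hsv[l==i].mean(0).round())
E
python3 - <<'E'
from h import *
st(); snap('top','t2'); snap('wrist','w2'); snap('side','s2')
sticks('top0');print();sticks('t2')
k=lambda f,y0,y1,x0,x1,h:(lambda c:cv2.resize(c,(int(c.shape[1]*h/c.shape[0]),h)))(cv2.imread(f'pics/{f}.png')[y0:y1,x0:x1])
cv2.imwrite('pics/c2.png',np.hstack([k('w2',0,260,60,320,300),k('s2',230,340,170,300,300)]))
E
```

```text
{'t': np.float64(5.6), 'qpos': array([0.618, 0.274, 1.987, 0.   , 0.872, 2.042]), 'ee_pos': array([383.704, 287.599, 190.454]), 'orientation': array([-3.128, -0.231, -0.012]), 'ft_force': array([ 1.146, -0.095,  0.289]), 'width': np.float64(65.946)}
c [ 666.8 -295. ] ang 82.8 size [ 25. 161.] area 474 px [334. 138.] [ 15. 100. 153.]
c [ 610.8 -300.3] ang 85.2 size [ 25. 160.] area 472 px [336. 157.] [ 14. 120. 111.]
c [ 555.5 -288.9] ang 87.7 size [ 24. 161.] area 456 px [332. 176.] [ 15. 100. 158.]
c [ 498.  -297.4] ang 82.9 size [ 23. 161.] area 456 px [335. 196.] [ 15.  99. 159.]
c [ 386.9 -282.1] ang 87.2 size [ 22. 159.] area 442 px [330. 236.] [ 15. 105. 122.]

c [ 666.8 -295.2] ang 82.8 size [ 25. 161.] area 475 px [334. 138.] [ 15. 102. 148.]
c [ 610.9 -300.2] ang 85.4 size [ 25. 161.] area 475 px [336. 157.] [ 14. 122. 106.]
c [ 555.5 -289.1] ang 87.7 size [ 24. 161.] area 457 px [332. 176.] [ 15. 101. 153.]
c [ 498.3 -297.4] ang 82.9 size [ 23. 161.] area 457 px [335. 196.] [ 15. 100. 154.]
c [ 386.8 -282.1] ang 87.4 size [ 22. 159.] area 435 px [330. 236.] [ 15. 100. 158.]
```

View pics/c2.png

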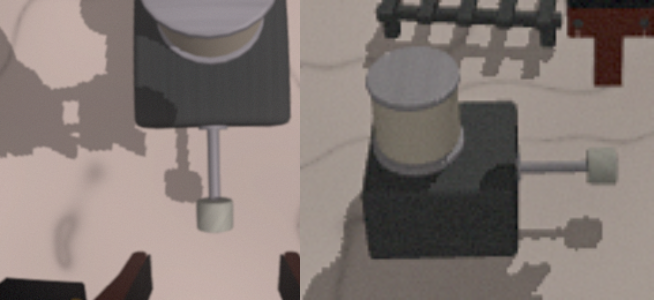

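The knob is out: the stem is long in both the wrist and side crops, with the head at (215,215) and (602,165). The detector finds all five sticks at about 160 x 23 mm. Going for the nearest one.

>>> {"api": "apply_moves", "payload": {
  "series": [
    [[0, 0, 0, 0, 0, -7.9, 0.5], [0, 0, 0, 0, 0, -7.9, 0.5], [0, 0, 0, 0, 0, -7.9, 0.5], [0, 0, 0, 0, 0, -7.9, 0.5], [0, 0, 0, 0, 0, -7.9, 0.5], [0, 0, 0, 0, 0, -7.9, 0.5], [0, 0, 0, 0, 0, -7.9, 0.5], [0, 0, 0, 0, 0, -7.9, 0.5], [0, 0, 0, 0, 0, -7.9, 0.5], [0, 0, 0, 0, 0, -7.5, 0.5]]
  ]
}}

```text
t: 6.75
ee_pos: [380.2, 285.1, 183.6]
orientation: [-2.272, -2.169, 0.007]
ft_force: [0.2, -0.3, -0.5]
width: 43.7
```

>>> {"api": "apply_moves", "payload": {
  "series": [
    [[-4.7, 0.25, 0.5, 0, 0, 0, 0.5], [-4.7, 0.25, 0.5, 0, 0, 0, 0.5], [-4.7, 0.25, 0.5, 0, 0, 0, 0.5], [-4.7, 0.25, 0.5, 0, 0, 0, 0.5], [-4.7, 0.25, 0.5, 0, 0, 0, 0.5], [-4.7, 0.25, 0.5, 0, 0, 0, 0.5], [-4.7, 0.25, 0.5, 0, 0, 0, 0.5], [-4.7, 0.25, 0.5, 0, 0, 0, 0.5], [-4.7, 0.25, 0.5, 0, 0, 0, 0.5], [-4.7, 0.25, 0.5, 0, 0, 0, 0.5], [-4.7, 0.25, 0.5, 0, 0, 0, 0.5], [0, 0, 0, 0, 0, 0, 0.5]]
  ]
}}

```text
t: 7.95
ee_pos: [381.4, -236.0, 128.8]
orientation: [-2.283, -2.156, 0.001]
ft_force: [-0.2, 1.0, -0.4]
width: 43.7
```

Run:
```python
from h import *
st(); print(psi()); snap('wrist','w3'); go(387,-282,26.5,87.3)
```

```text
{'t': np.float64(7.95), 'qpos': array([-5.800e-01,  3.450e-01,  2.084e+00, -1.000e-03,  7.130e-01,
       -5.230e-01]), 'ee_pos': array([ 381.368, -235.967,  128.801]), 'orientation': array([-2.283e+00, -2.156e+00,  1.000e-03]), 'ft_force': array([-0.158,  1.049, -0.373]), 'width': np.float64(43.693)}
86.72325473399398
rz -0.5  t -4.82 0.86 10.22
```

View pics/w3.png

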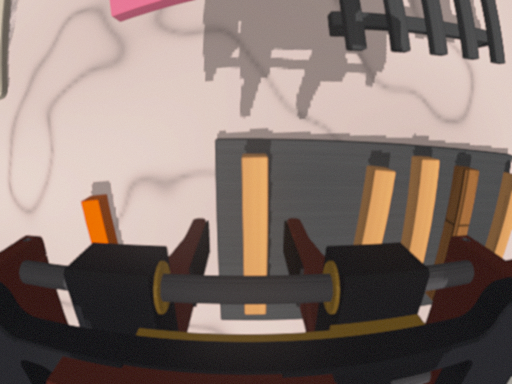

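The wrist view shows the target stick from its far end (256,156) to its near end (255,314), sitting between the fingers. Measuring it there.

Run:
```python
from h import *
p=[at('w3',u,v,32,True) for u,v in[(243,156),(269,156),(243,314),(267,314)]]
print(np.round(p,1)[:,:2], np.mean(p,axis=0).round(1))
for u,v in [(380,168),(426,158)]: print(at('w3',u,v,32,True).round(1))
```

```text
[[ 381.7 -200.4]
 [ 403.3 -201.6]
 [ 372.1 -360.1]
 [ 396.7 -361.6]] [ 388.4 -280.9   32. ]
[ 503.6 -215.9   32. ]
[ 554.2 -207.6   32. ]
```

>>> {"api": "apply_moves", "payload": {
  "series": [
    [[-2.4, 0.48, 0, 0, 0, -0.5, 0.5], [-2.4, 0.48, 0, 0, 0, 0, 0.5], [0, 0, 3, 0, 0, 0, 0.5], [0, 0, 3, 0, 0, 0, 0.5], [0, 0, 3, 0, 0, 0, 0.5], [0, 0, 1.1, 0, 0, 0, 0.5], [0, 0, 0, 0, 0, 0, 0.5], [0, 0, 0, 0, 0, 0, 0], [0, 0, 0, 0, 0, 0, 0], [0, 0, 0, 0, 0, 0, 0]]
  ]
}}

```text
t: 9.0
ee_pos: [390.0, -280.6, 30.8]
orientation: [2.267, 2.172, 0.0]
ft_force: [-0.5, 0.1, 1.1]
width: 23.3
```

>>> {"api": "apply_moves", "payload": {
  "series": [
    [[0, 0, -3.5, 0, 0, 0, 0], [0, 0, -3.5, 0, 0, 0, 0], [0, 0, -0.6, 0, 0, 8.4, 0], [0, 0, -0.6, 0, 0, 8.4, 0], [0, 0, -0.6, 0, 0, 8.4, 0], [0, 0, -0.6, 0, 0, 8.4, 0], [0, 0, -0.6, 0, 0, 8.4, 0], [0, 0, -0.6, 0, 0, 8.4, 0], [0, 0, -0.6, 0, 0, 8.4, 0], [0, 0, -0.6, 0, 0, 8.4, 0], [0, 0, -0.6, 0, 0, 8.4, 0], [0, 0, -0.6, 0, 0, 8.4, 0]]
  ]
}}

```text
t: 10.2
ee_pos: [389.4, -280.3, 160.7]
orientation: [3.14, 0.087, 0.002]
ft_force: [-0.4, -0.6, -0.4]
width: 21.9
```

Run:
```python
from h import *
st(); print(psi()); go(556,-63,160,2); snap('wrist','w4')
```

```text
{'t': np.float64(10.2), 'qpos': array([-0.649,  0.326,  2.003,  0.   ,  0.812,  0.867]), 'ee_pos': array([ 389.379, -280.304,  160.75 ]), 'orientation': array([3.14e+00, 8.70e-02, 2.00e-03]), 'ft_force': array([-0.351, -0.615, -0.437]), 'width': np.float64(21.883)}
3.166803213424123
rz 1.2  t 17.41 -21.14 0.07
```

>>> {"api": "apply_moves", "payload": {
  "series": [
    [[2.9, -3.5, 0, 0, 0, 1.2, 0], [2.9, -3.5, 0, 0, 0, 0, 0], [2.9, -3.5, 0, 0, 0, 0, 0], [2.9, -3.5, 0, 0, 0, 0, 0], [2.9, -3.5, 0, 0, 0, 0, 0], [2.9, -3.5, 0, 0, 0, 0, 0], [0, 0, 0, 0, 0, 0, 0]]
  ]
}}

```text
t: 10.95
ee_pos: [557.2, -59.2, 160.5]
orientation: [-3.141, -0.075, -0.006]
ft_force: [-0.2, -0.3, -0.1]
width: 21.8
```

Run:
```python
from h import *
st(); print(psi()); snap('wrist','w5'); snap('top','t5');snap('side','s5')
```

```text
{'t': np.float64(10.95), 'qpos': array([-1.270e-01,  4.290e-01,  1.831e+00,  1.000e-03,  8.780e-01,
        1.395e+00]), 'ee_pos': array([557.215, -59.181, 160.543]), 'orientation': array([-3.141, -0.075, -0.006]), 'ft_force': array([-0.25 , -0.26 , -0.054]), 'width': np.float64(21.833)}
2.7374167013873154
```

View pics/w5.png

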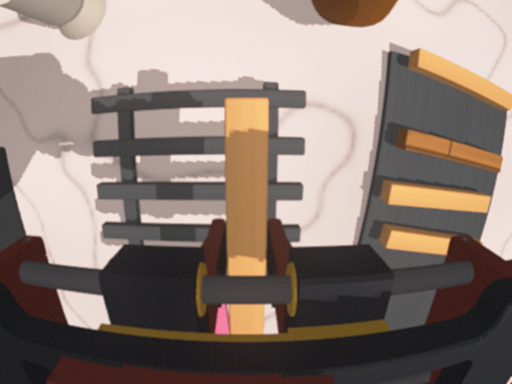

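The wrist view shows the stick held straight. The bar ends are: first (92,105) and (305,99), second (94,149) and (304,146), third (97,192) and (302,191). The stick's far end is at (246,98).

Run:
```python
from h import *
P=[]
for i,(l,r) in enumerate([((92,104.5),(305,98.5)),((94,148),(304,145.5)),((97,191),(302,190.5)),((103,231),(300,232))]):
    a=at('w5',*l,50,True)[:2];b=at('w5',*r,50,True)[:2];d=a-b
    print(a.round(1),b.round(1),((a+b)/2).round(1),'len %.0f yaw %.1f'%(np.linalg.norm(d),np.degrees(np.arctan2(-d[0],d[1]))))
print('far end',at('w5',225,98,162,True).round(1),at('w5',268,98,162,True).round(1), 'fit near', at('w5',228,320,162,True).round(1))
```

```text
[637.9  89.8] [ 646.3 -106.6] [642.1  -8.4] len 197 yaw 2.5
[596.1  87.9] [ 604.7 -108.5] [600.4 -10.3] len 197 yaw 2.5
[553.6  87.1] [ 563.7 -110.3] [558.7 -11.6] len 198 yaw 2.9
[511.5  84.6] [ 523.1 -112.6] [517.3 -14. ] len 198 yaw 3.4
far end [636.  -45.5 162. ] [637.  -66.5 162. ] fit near [506.4 -50.9 162. ]
```

>>> {"api": "apply_moves", "payload": {
  "series": [
    [[0.3, 0.29, 0, 0, 0, 0.3, 0], [0, 0, 2, 0, 0, 0, 0], [0, 0, 2, 0, 0, 0, 0], [0, 0, 2, 0, 0, 0, 0], [0, 0, 1.5, 0, 0, 0, 0], [0, 0, 0.7, 0, 0, 0, 0], [0, 0, 0.4, 0, 0, 0, 0], [0, 0, 0, 0, 0, 0, 0]]
  ]
}}

```text
t: 11.9
ee_pos: [557.0, -65.9, 73.6]
orientation: [-3.141, -0.055, 0.0]
ft_force: [0.1, -0.5, -0.7]
width: 22.0
```

>>> {"api": "apply_moves", "payload": {
  "series": [
    [[0, 0, 0, 0, 0, 0, 0]]
  ]
}}

```text
t: 12.0
ee_pos: [557.5, -65.7, 74.3]
orientation: [3.141, 0.055, 0.002]
ft_force: [-0.1, 0.2, -0.6]
width: 21.7
```

Run:
```python
from h import *
st(); print(psi()); go(560,-62,71,2.4); snap('wrist','w6')
```

```text
{'t': np.float64(12.0), 'qpos': array([-0.139,  0.567,  1.862,  0.   ,  0.712,  1.397]), 'ee_pos': array([557.522, -65.705,  74.282]), 'orientation': array([3.141e+00, 5.500e-02, 2.000e-03]), 'ft_force': array([-0.089,  0.156, -0.629]), 'width': np.float64(21.727)}
2.0218072434059167
rz -0.4  t 0.26 -0.36 0.33
```

>>> {"api": "apply_moves", "payload": {
  "series": [
    [[0.25, -0.35, 0, 0, 0, -0.4, 0], [0, 0, 0.15, 0, 0, 0, 0], [0, 0, 0.15, 0, 0, 0, 0], [0, 0, 0, 0, 0, 0, 0], [0, 0, 0, 0, 0, 0, 0]]
  ]
}}

```text
t: 12.55
ee_pos: [560.1, -61.7, 71.9]
orientation: [-3.141, -0.067, -0.002]
ft_force: [-1.3, 2.6, 11.6]
width: 21.8
```

>>> {"api": "apply_moves", "payload": {
  "series": [
    [[0, 0, 0, 0, 0, 0, 0.5], [0, 0, 0, 0, 0, 0, 0.5], [0, 0, -2, 0, 0, 0, 0.5], [0, 0, -3, 0, 0, 0, 0.5], [0, 0, -3, 0, 0, 0, 0.5], [0, 0, 0, 0, 0, 0, 0.5]]
  ]
}}

```text
t: 13.15
ee_pos: [561.9, -62.3, 154.2]
orientation: [3.14, 0.067, 0.01]
ft_force: [0.5, -0.6, -0.6]
width: 44.0
```

Run:
```python
from h import *
st(); print(psi()); snap('top','t7');snap('wrist','w7'); sticks('t7'); go(498.5,-297,130,83)
```

```text
{'t': np.float64(13.15), 'qpos': array([-0.131,  0.444,  1.826, -0.   ,  0.866,  1.397]), 'ee_pos': array([561.865, -62.277, 154.167]), 'orientation': array([3.14 , 0.067, 0.01 ]), 'ft_force': array([ 0.481, -0.564, -0.596]), 'width': np.float64(44.035)}
2.4292164562663703
c [ 695.1 -309.4] ang 82.6 size [ 25. 160.] area 464 px [339. 128.] [ 15. 100. 154.]
c [ 610.8 -300.2] ang 85.2 size [ 25. 161.] area 473 px [336. 157.] [ 14. 121. 111.]
c [ 555.5 -289. ] ang 87.6 size [ 23. 161.] area 454 px [332. 176.] [ 15. 100. 159.]
c [ 498.2 -297.4] ang 82.9 size [ 23. 161.] area 454 px [335. 196.] [ 15.  99. 160.]
rz -80.6  t -24.07 -3.20 2.10
```

View pics/w7.png

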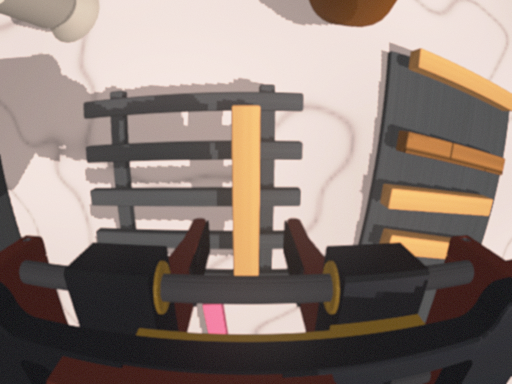

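The first stick lies across the bars, far end at (246,106). In the top picture the far stick has been knocked to (695,-309), so I'll use its new position later.

>>> {"api": "apply_moves", "payload": {
  "series": [
    [[0, 0, 0, 0, 0, -8.1, 0.5], [0, 0, 0, 0, 0, -8.1, 0.5], [0, 0, 0, 0, 0, -8.1, 0.5], [0, 0, 0, 0, 0, -8.1, 0.5], [0, 0, 0, 0, 0, -8.1, 0.5], [0, 0, 0, 0, 0, -8.1, 0.5], [0, 0, 0, 0, 0, -8.1, 0.5], [0, 0, 0, 0, 0, -8.1, 0.5], [0, 0, 0, 0, 0, -8.1, 0.5], [0, 0, 0, 0, 0, -8.1, 0.5]]
  ]
}}

```text
t: 14.25
ee_pos: [558.3, -61.8, 148.8]
orientation: [-2.337, -2.096, 0.003]
ft_force: [-0.4, 0.1, 0.3]
width: 43.9
```

>>> {"api": "apply_moves", "payload": {
  "series": [
    [[-3.4, -0.46, 0.5, 0, 0, 0, 0.5], [-3.4, -0.46, 0.5, 0, 0, 0, 0.5], [-3.4, -0.46, 0.5, 0, 0, 0, 0.5], [-3.4, -0.46, 0.5, 0, 0, 0, 0.5], [-3.4, -0.46, 0.5, 0, 0, 0, 0.5], [-3.4, -0.46, 0.5, 0, 0, 0, 0.5], [-3.4, -0.46, 0.5, 0, 0, 0, 0.5], [0, 0, 0, 0, 0, 0, 0.5], [0, 0, 0, 0, 0, 0, 0.5]]
  ]
}}

```text
t: 15.15
ee_pos: [499.0, -294.6, 114.1]
orientation: [-2.345, -2.086, 0.001]
ft_force: [-0.3, 0.8, 0.0]
width: 43.9
```

Run:
```python
from h import *
p=[at('w7',u,106,72,True).round(1)[:2] for u in (232,246,260)]; print('placed far end',p)
st(); print(psi()); go(498.8,-297,26.5,83)
```

```text
placed far end [array([638.2, -48.6]), array([638.7, -59.2]), array([639.2, -69.8])]
{'t': np.float64(15.15), 'qpos': array([-0.554,  0.524,  1.806,  0.   ,  0.814, -0.437]), 'ee_pos': array([ 499.004, -294.564,  114.066]), 'orientation': array([-2.345e+00, -2.086e+00,  1.000e-03]), 'ft_force': array([-0.286,  0.755,  0.036]), 'width': np.float64(43.881)}
83.31903238271187
rz 0.3  t -0.24 0.01 8.76
```

>>> {"api": "apply_moves", "payload": {
  "series": [
    [[-0.24, 0, 1, 0, 0, 0, 0.5], [0, 0, 2, 0, 0, 0, 0.5], [0, 0, 2, 0, 0, 0, 0.5], [0, 0, 2, 0, 0, 0, 0.5], [0, 0, 1.3, 0, 0, 0, 0.5], [0, 0, 0.7, 0, 0, 0, 0.5], [0, 0, 0, 0, 0, 0, 0.5], [0, 0, 0, 0, 0, 0, 0], [0, 0, 0, 0, 0, 0, 0], [0, 0, 0, 0, 0, 0, 0], [0, 0, 0, 0, 0, 0, 0]]
  ]
}}

```text
t: 16.25
ee_pos: [500.1, -297.1, 26.0]
orientation: [2.345, 2.09, 0.0]
ft_force: [0.6, 0.1, 0.7]
width: 21.8
```

>>> {"api": "apply_moves", "payload": {
  "series": [
    [[0, 0, -4, 0, 0, 0, 0], [0, 0, -4, 0, 0, 0, 0], [0, 0, -0.8, 0, 0, 8.1, 0], [0, 0, -0.8, 0, 0, 8.1, 0], [0, 0, -0.8, 0, 0, 8.1, 0], [0, 0, -0.8, 0, 0, 8.1, 0], [0, 0, -0.8, 0, 0, 8.1, 0], [0, 0, -0.8, 0, 0, 8.1, 0], [0, 0, -0.8, 0, 0, 8.1, 0], [0, 0, -0.8, 0, 0, 8.1, 0], [0, 0, 0, 0, 0, 8.1, 0], [0, 0, 0, 0, 0, 8.1, 0]]
  ]
}}

```text
t: 17.45
ee_pos: [499.9, -297.2, 170.0]
orientation: [3.141, 0.057, 0.001]
ft_force: [-0.0, -0.0, -0.5]
width: 21.7
```

Run:
```python
from h import *
st(); print(psi()); go(556,38,150,2.4)
```

```text
{'t': np.float64(17.45), 'qpos': array([-0.557,  0.444,  1.776, -0.   ,  0.92 ,  0.978]), 'ee_pos': array([ 499.891, -297.187,  170.042]), 'orientation': array([3.141e+00, 5.700e-02, 1.000e-03]), 'ft_force': array([-0.026, -0.019, -0.528]), 'width': np.float64(21.744)}
2.082647572143311
rz -0.3  t 7.01 -33.25 2.00
```

>>> {"api": "apply_moves", "payload": {
  "series": [
    [[0.7, -3.3, 0, 0, 0, -0.3, 0], [0.7, -3.3, 0, 0, 0, 0, 0], [0.7, -3.3, 0, 0, 0, 0, 0], [0.7, -3.3, 0, 0, 0, 0, 0], [0.7, -3.3, 0, 0, 0, 0, 0], [0.7, -3.3, 0, 0, 0, 0, 0], [0.7, -3.3, 0, 0, 0, 0, 0], [0.7, -3.3, 0, 0, 0, 0, 0], [0.7, -3.3, 1, 0, 0, 0, 0], [0.7, -3.5, 1, 0, 0, 0, 0], [0, 0, 0, 0, 0, 0, 0], [0, 0, 0, 0, 0, 0, 0]]
  ]
}}

```text
t: 18.65
ee_pos: [553.9, 38.2, 149.4]
orientation: [3.14, 0.078, -0.001]
ft_force: [0.5, 0.1, -0.3]
width: 21.8
```

Run:
```python
from h import *
st(); print(psi()); go(556,38,66.5,2.4); snap('wrist','w8')
```

```text
{'t': np.float64(18.65), 'qpos': array([ 0.048,  0.441,  1.846, -0.   ,  0.856,  1.569]), 'ee_pos': array([553.895,  38.235, 149.439]), 'orientation': array([ 3.14e+00,  7.80e-02, -1.00e-03]), 'ft_force': array([ 0.549,  0.14 , -0.347]), 'width': np.float64(21.793)}
2.8329559674565488
rz 0.4  t 0.21 0.03 8.29
```

View pics/w8.png

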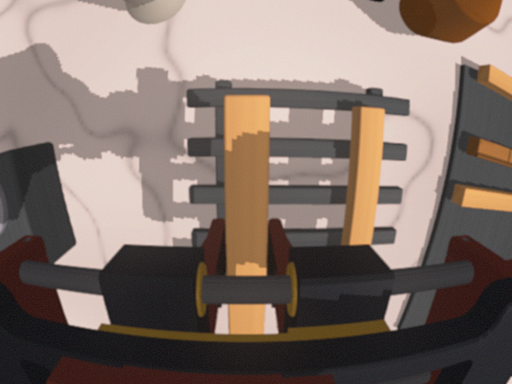

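The held stick is straight, with its far end at (247,96). The placed stick lies parallel to it, far end at (368,107). Descending.

>>> {"api": "apply_moves", "payload": {
  "series": [
    [[0.2, 0, 2, 0, 0, 0.4, 0], [0, 0, 2, 0, 0, 0, 0], [0, 0, 2, 0, 0, 0, 0], [0, 0, 1.3, 0, 0, 0, 0], [0, 0, 0.5, 0, 0, 0, 0], [0, 0, 0.2, 0, 0, 0, 0], [0, 0, 0, 0, 0, 0, 0], [0, 0, 0, 0, 0, 0, 0]]
  ]
}}

```text
t: 19.5
ee_pos: [556.8, 37.8, 70.4]
orientation: [-3.141, -0.064, -0.002]
ft_force: [-0.6, 0.3, -0.6]
width: 21.9
```

>>> {"api": "apply_moves", "payload": {
  "series": [
    [[0, 0, 0.2, 0, 0, 0, 0], [0, 0, 0.2, 0, 0, 0, 0], [0, 0, 0, 0, 0, 0, 0], [0, 0, 0, 0, 0, 0, 0]]
  ]
}}

```text
t: 19.9
ee_pos: [556.6, 38.0, 65.9]
orientation: [-3.141, -0.064, -0.001]
ft_force: [0.2, 0.8, 1.7]
width: 22.0
```

>>> {"api": "apply_moves", "payload": {
  "series": [
    [[0, 0, 0, 0, 0, 0, 0.5], [0, 0, 0, 0, 0, 0, 0.5], [0, 0, -2, 0, 0, 0, 0.5], [0, 0, -3, 0, 0, 0, 0.5], [0, 0, -3, 0, 0, 0, 0.5], [0, 0, 0, 0, 0, -8.5, 0.5], [0, 0, 0, 0, 0, -8.5, 0.5], [0, 0, 0, 0, 0, -8.5, 0.5], [0, 0, 0, 0, 0, -8.5, 0.5], [0, 0, 0, 0, 0, -8.5, 0.5]]
  ]
}}

```text
t: 20.9
ee_pos: [556.0, 37.9, 145.6]
orientation: [-2.901, -1.207, 0.0]
ft_force: [-0.9, -0.3, 0.5]
width: 43.9
```

>>> {"api": "apply_moves", "payload": {
  "series": [
    [[0, 0, 0, 0, 0, -8.5, 0.5], [0, 0, 0, 0, 0, -8.5, 0.5], [0, 0, 0, 0, 0, -8.5, 0.5], [0, 0, 0, 0, 0, -8.5, 0.5], [0, 0, 0, 0, 0, -8.5, 0.5], [0, 0, 0, 0, 0, 0, 0.5]]
  ]
}}

```text
t: 21.5
ee_pos: [556.0, 37.9, 145.5]
orientation: [-2.271, -2.17, 0.001]
ft_force: [0.2, -0.1, -0.8]
width: 43.9
```

Run:
```python
from h import *
st(); print(psi()); snap('top','t9'); sticks('t9'); go(556.5,-289,110,87.6)
```

```text
{'t': np.float64(21.5), 'qpos': array([ 0.047,  0.449,  1.843, -0.   ,  0.85 ,  0.092]), 'ee_pos': array([555.978,  37.893, 145.536]), 'orientation': array([-2.271e+00, -2.170e+00,  1.000e-03]), 'ft_force': array([ 0.231, -0.129, -0.791]), 'width': np.float64(43.855)}
87.40238056829412
c [ 695.1 -309.6] ang 82.6 size [ 25. 160.] area 463 px [339. 128.] [ 15. 100. 155.]
c [564.1 -62.4] ang 2.4 size [ 23. 162.] area 425 px [253. 173.] [ 15.  98. 165.]
c [ 610.9 -300.2] ang 85.3 size [ 25. 161.] area 473 px [336. 157.] [ 14. 120. 113.]
c [ 555.5 -289.1] ang 87.7 size [ 24. 161.] area 455 px [332. 176.] [ 15.  99. 160.]
rz -0.5  t -32.66 1.41 3.55
```

>>> {"api": "apply_moves", "payload": {
  "series": [
    [[-3.6, 0.15, 0, 0, 0, -0.3, 0.5], [-3.6, 0.15, 0, 0, 0, 0, 0.5], [-3.6, 0.15, 0, 0, 0, 0, 0.5], [-3.6, 0.15, 0, 0, 0, 0, 0.5], [-3.6, 0.15, 0, 0, 0, 0, 0.5], [-3.6, 0.15, 0, 0, 0, 0, 0.5], [-3.6, 0.15, 0, 0, 0, 0, 0.5], [-3.6, 0.15, 1, 0, 0, 0, 0.5], [-3.7, 0.2, 2, 0, 0, 0, 0.5], [0, 0, 0, 0, 0, 0, 0.5], [0, 0, 0, 0, 0, 0, 0.5]]
  ]
}}

```text
t: 22.65
ee_pos: [555.8, -287.6, 115.0]
orientation: [-2.271, -2.169, 0.0]
ft_force: [1.1, 0.1, -0.2]
width: 44.1
```

Run:
```python
from h import *
st(); print(psi()); go(556.3,-289,26.5,87.6)
```

```text
{'t': np.float64(22.65), 'qpos': array([-0.497,  0.578,  1.699,  0.   ,  0.867, -0.451]), 'ee_pos': array([ 555.825, -287.564,  114.955]), 'orientation': array([-2.271, -2.169,  0.   ]), 'ft_force': array([ 1.061,  0.135, -0.209]), 'width': np.float64(44.061)}
87.36486865048586
rz -0.2  t -0.14 0.05 8.85
```

>>> {"api": "apply_moves", "payload": {
  "series": [
    [[-0.14, 0.05, 2, 0, 0, 0, 0.5], [0, 0, 2, 0, 0, 0, 0.5], [0, 0, 2, 0, 0, 0, 0.5], [0, 0, 1.8, 0, 0, 0, 0.5], [0, 0, 0.8, 0, 0, 0, 0.5], [0, 0, 0.2, 0, 0, 0, 0.5], [0, 0, 0, 0, 0, 0, 0.5], [0, 0, 0, 0, 0, 0, 0], [0, 0, 0, 0, 0, 0, 0], [0, 0, 0, 0, 0, 0, 0], [0, 0, 0, 0, 0, 0, 0]]
  ]
}}

```text
t: 23.75
ee_pos: [557.3, -289.0, 28.3]
orientation: [2.267, 2.174, 0.0]
ft_force: [0.3, -0.1, 2.7]
width: 22.0
```

>>> {"api": "apply_moves", "payload": {
  "series": [
    [[0, 0, -3, 0, 0, -2.4, 0], [0, 0, -4, 0, 0, -2.4, 0], [0, 0, -4, 0, 0, 0, 0], [0, 0, -3, 0, 0, 0, 0], [0, 0, 0, 0, 0, 0, 0], [0, 0, 0, 0, 0, 0, 0]]
  ]
}}

```text
t: 24.35
ee_pos: [557.0, -288.9, 168.0]
orientation: [2.173, 2.267, 0.0]
ft_force: [-0.1, 0.4, -1.4]
width: 22.1
```

Run:
```python
from h import *
st(); print(psi()); go(507.5,-14,150,92.4)
```

```text
{'t': np.float64(24.35), 'qpos': array([-0.497,  0.507,  1.672,  0.   ,  0.961, -0.54 ]), 'ee_pos': array([ 556.958, -288.852,  167.98 ]), 'orientation': array([2.173, 2.267, 0.   ]), 'ft_force': array([-0.066,  0.356, -1.355]), 'width': np.float64(22.064)}
92.41712902249284
rz 0.0  t 27.67 -3.79 1.80
```

>>> {"api": "apply_moves", "payload": {
  "series": [
    [[3.5, -0.47, 0, 0, 0, 0, 0], [3.5, -0.47, 0, 0, 0, 0, 0], [3.5, -0.47, 0, 0, 0, 0, 0], [3.5, -0.47, 0, 0, 0, 0, 0], [3.5, -0.47, 0, 0, 0, 0, 0], [3.5, -0.47, 0, 0, 0, 0, 0], [3.4, -0.47, 1, 0, 0, 0, 0], [3.4, -0.5, 1, 0, 0, 0, 0], [0, 0, 0, 0, 0, 0, 0], [0, 0, 0, 0, 0, 0, 0]]
  ]
}}

```text
t: 25.35
ee_pos: [506.2, -12.2, 146.2]
orientation: [-2.17, -2.268, 0.003]
ft_force: [0.6, -0.5, -1.6]
width: 21.4
```

Run:
```python
from h import *
st(); print(psi()); go(507.5,-14,92,92.4); snap('wrist','w10')
```

```text
{'t': np.float64(25.35), 'qpos': array([-0.047,  0.386,  1.952, -0.   ,  0.807, -0.092]), 'ee_pos': array([506.247, -12.188, 146.176]), 'orientation': array([-2.17 , -2.268,  0.003]), 'ft_force': array([ 0.566, -0.46 , -1.591]), 'width': np.float64(21.432)}
92.53613642269583
rz 0.1  t -0.19 0.12 5.42
```

View pics/w10.png

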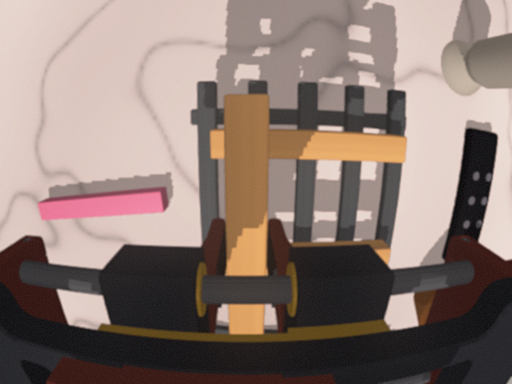

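The held stick lies across both base sticks, with its far end at (247,96). The base sticks show at (310,145) and (340,250). Lowering.

>>> {"api": "apply_moves", "payload": {
  "series": [
    [[-0.18, 0.12, 1.5, 0, 0, 0, 0], [0, 0, 2, 0, 0, 0, 0], [0, 0, 1.2, 0, 0, 0, 0], [0, 0, 0.4, 0, 0, 0, 0], [0, 0, 0.2, 0, 0, 0, 0], [0, 0, 0, 0, 0, 0, 0], [0, 0, 0, 0, 0, 0, 0]]
  ]
}}

```text
t: 26.1
ee_pos: [509.1, -14.5, 95.2]
orientation: [2.174, 2.267, 0.001]
ft_force: [0.1, -0.4, -1.6]
width: 21.5
```

>>> {"api": "apply_moves", "payload": {
  "series": [
    [[0, -0.1, 0.2, 0, 0, 0, 0], [0, 0, 0.15, 0, 0, 0, 0], [0, 0, 0.1, 0, 0, 0, 0], [0, 0, 0, 0, 0, 0, 0], [0, 0, 0, 0, 0, 0, 0]]
  ]
}}

```text
t: 26.6
ee_pos: [507.7, -14.4, 90.3]
orientation: [2.174, 2.268, 0.0]
ft_force: [-0.1, 0.2, 2.0]
width: 21.8
```

>>> {"api": "apply_moves", "payload": {
  "series": [
    [[0, 0, 0, 0, 0, 0, 0.5], [0, 0, 0, 0, 0, 0, 0.5], [0, 0, -2, 0, 0, 0, 0.5], [0, 0, -3, 0, 0, 0, 0.5], [0, 0, -3, 0, 0, 3.6, 0.5], [0, 0, 0, 0, 0, 3.6, 0.5], [0, 0, 0, 0, 0, 0, 0.5], [0, 0, 0, 0, 0, 0, 0.5]]
  ]
}}

```text
t: 27.4
ee_pos: [507.2, -14.4, 169.8]
orientation: [-2.31, -2.129, 0.001]
ft_force: [-0.1, -0.1, -1.0]
width: 44.2
```

Run:
```python
from h import *
st(); print(psi()); snap('top','t11'); sticks('t11'); go(611.8,-300,115,85.3)
```

```text
{'t': np.float64(27.4), 'qpos': array([-0.052,  0.348,  1.937, -0.   ,  0.857,  0.03 ]), 'ee_pos': array([507.249, -14.44 , 169.846]), 'orientation': array([-2.310e+00, -2.129e+00,  1.000e-03]), 'ft_force': array([-0.068, -0.051, -1.039]), 'width': np.float64(44.151)}
85.32041933829345
c [ 695. -310.] ang 82.6 size [ 25. 161.] area 464 px [339. 128.] [ 15. 100. 153.]
c [ 610.8 -300.8] ang 85.2 size [ 25. 161.] area 473 px [336. 157.] [ 14. 120. 111.]
rz 0.0  t -27.60 12.77 5.46
```

>>> {"api": "apply_moves", "payload": {
  "series": [
    [[-3.1, 1.4, 0, 0, 0, 0, 0.5], [-3.1, 1.4, 0, 0, 0, 0, 0.5], [-3.1, 1.4, 0, 0, 0, 0, 0.5], [-3.1, 1.4, 0, 0, 0, 0, 0.5], [-3.1, 1.4, 0, 0, 0, 0, 0.5], [-3.1, 1.4, 0.5, 0, 0, 0, 0.5], [-3.1, 1.4, 1, 0, 0, 0, 0.5], [-3.0, 1.5, 2, 0, 0, 0, 0.5], [-3.0, 1.5, 2, 0, 0, 0, 0.5], [0, 0, 0, 0, 0, 0, 0.5], [0, 0, 0, 0, 0, 0, 0.5]]
  ]
}}

```text
t: 28.55
ee_pos: [611.0, -301.0, 113.3]
orientation: [-2.31, -2.124, 0.002]
ft_force: [0.1, -0.4, -0.5]
width: 44.2
```

Run:
```python
from h import *
st(); print(psi()); go(611.6,-300.5,26,85.3)
```

```text
{'t': np.float64(28.55), 'qpos': array([-0.475,  0.648,  1.564,  0.   ,  0.933, -0.392]), 'ee_pos': array([ 611.008, -300.99 ,  113.263]), 'orientation': array([-2.310e+00, -2.124e+00,  2.000e-03]), 'ft_force': array([ 0.145, -0.363, -0.501]), 'width': np.float64(44.206)}
85.1953173580133
rz -0.1  t 0.05 0.06 8.73
```

>>> {"api": "apply_moves", "payload": {
  "series": [
    [[0.05, 0.05, 2, 0, 0, 0, 0.5], [0, 0, 2, 0, 0, 0, 0.5], [0, 0, 2, 0, 0, 0, 0.5], [0, 0, 1.7, 0, 0, 0, 0.5], [0, 0, 0.8, 0, 0, 0, 0.5], [0, 0, 0.2, 0, 0, 0, 0.5], [0, 0, 0, 0, 0, 0, 0.5], [0, 0, 0, 0, 0, 0, 0], [0, 0, 0, 0, 0, 0, 0], [0, 0, 0, 0, 0, 0, 0], [0, 0, 0, 0, 0, 0, 0]]
  ]
}}

```text
t: 29.65
ee_pos: [613.0, -300.9, 28.8]
orientation: [2.312, 2.126, 0.0]
ft_force: [-0.3, -0.1, 3.8]
width: 21.8
```

>>> {"api": "apply_moves", "payload": {
  "series": [
    [[0, 0, -3, 0, 0, -3.6, 0], [0, 0, -4, 0, 0, -3.6, 0], [0, 0, -4, 0, 0, 0, 0], [0, 0, -3, 0, 0, 0, 0], [0, 0, 0, 0, 0, 0, 0], [0, 0, 0, 0, 0, 0, 0]]
  ]
}}

```text
t: 30.25
ee_pos: [612.7, -300.7, 168.5]
orientation: [2.173, 2.267, 0.0]
ft_force: [-0.4, 0.3, -0.8]
width: 21.7
```

Run:
```python
from h import *
st(); print(psi()); go(607.5,-10,150,92.4)
```

```text
{'t': np.float64(30.25), 'qpos': array([-0.474,  0.581,  1.539, -0.   ,  1.021, -0.516]), 'ee_pos': array([ 612.653, -300.712,  168.517]), 'orientation': array([2.173, 2.267, 0.   ]), 'ft_force': array([-0.441,  0.258, -0.823]), 'width': np.float64(21.675)}
92.42189137777812
rz 0.0  t 29.07 0.70 1.85
```

>>> {"api": "apply_moves", "payload": {
  "series": [
    [[3.6, 0.09, 0, 0, 0, 0, 0], [3.6, 0.09, 0, 0, 0, 0, 0], [3.6, 0.09, 0, 0, 0, 0, 0], [3.6, 0.09, 0, 0, 0, 0, 0], [3.6, 0.09, 0, 0, 0, 0, 0], [3.6, 0.09, 0, 0, 0, 0, 0], [3.6, 0.09, 1, 0, 0, 0, 0], [3.6, 0.09, 1, 0, 0, 0, 0], [0, 0, 0, 0, 0, 0, 0], [0, 0, 0, 0, 0, 0, 0]]
  ]
}}

```text
t: 31.25
ee_pos: [606.4, -11.9, 146.1]
orientation: [-2.17, -2.268, 0.004]
ft_force: [0.0, -0.6, -0.6]
width: 21.8
```

Run:
```python
from h import *
st(); print(psi()); go(607.5,-10,93,92.4); snap('wrist','w12')
```

```text
{'t': np.float64(31.25), 'qpos': array([-0.039,  0.511,  1.729, -0.   ,  0.905, -0.083]), 'ee_pos': array([606.377, -11.944, 146.147]), 'orientation': array([-2.17 , -2.268,  0.004]), 'ft_force': array([ 0.01 , -0.625, -0.564]), 'width': np.float64(21.847)}
92.53757294337021
rz 0.1  t 0.19 0.12 5.31
```

View pics/w12.png

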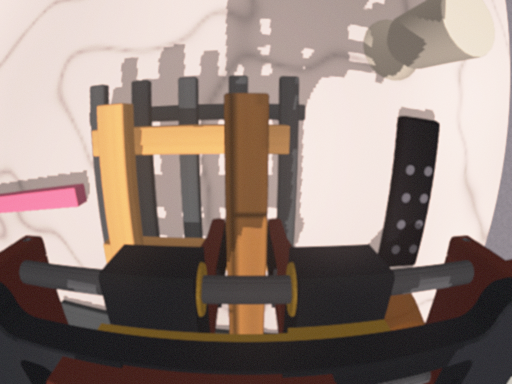

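The reddish stick is held straight, far end at (247,95), above the far side of layer 2. The near layer-2 stick is in place at (115,175).

>>> {"api": "apply_moves", "payload": {
  "series": [
    [[0.15, 0, 1.5, 0, 0, 0, 0], [0, 0, 2, 0, 0, 0, 0], [0, 0, 1.2, 0, 0, 0, 0], [0, 0, 0.4, 0, 0, 0, 0], [0, 0, 0.2, 0, 0, 0, 0], [0, 0, 0, 0, 0, 0, 0], [0, 0, 0, 0, 0, 0, 0]]
  ]
}}

```text
t: 32.0
ee_pos: [608.1, -11.2, 95.8]
orientation: [2.174, 2.267, 0.001]
ft_force: [-0.4, -0.7, -0.6]
width: 22.0
```

>>> {"api": "apply_moves", "payload": {
  "series": [
    [[0.05, 0, 0.2, 0, 0, 0, 0], [0, 0, 0.15, 0, 0, 0, 0], [0, 0, 0.1, 0, 0, 0, 0], [0, 0, 0, 0, 0, 0, 0], [0, 0, 0, 0, 0, 0, 0]]
  ]
}}

```text
t: 32.5
ee_pos: [607.7, -10.6, 90.8]
orientation: [2.174, 2.268, 0.0]
ft_force: [-1.3, 0.7, 1.9]
width: 21.7
```

>>> {"api": "apply_moves", "payload": {
  "series": [
    [[0, 0, 0, 0, 0, 0, 0.5], [0, 0, 0, 0, 0, 0, 0.5], [0, 0, -2, 0, 0, 0, 0.5], [0, 0, -3, 0, 0, 0, 0.5], [0, 0, -3, 0, 0, 4.9, 0.5], [0, 0, 0, 0, 0, 4.9, 0.5], [0, 0, 0, 0, 0, 0, 0.5], [0, 0, 0, 0, 0, 0, 0.5]]
  ]
}}

```text
t: 33.3
ee_pos: [607.2, -10.7, 170.3]
orientation: [-2.357, -2.076, 0.001]
ft_force: [0.8, -0.1, 0.1]
width: 43.6
```

Run:
```python
from h import *
st(); print(psi()); snap('top','t13'); sticks('t13'); go(696,-309.5,120,82.6)
```

```text
{'t': np.float64(33.3), 'qpos': array([-0.037,  0.479,  1.717, -0.   ,  0.947,  0.089]), 'ee_pos': array([607.153, -10.65 , 170.253]), 'orientation': array([-2.357e+00, -2.076e+00,  1.000e-03]), 'ft_force': array([ 0.804, -0.129,  0.107]), 'width': np.float64(43.623)}
82.75299481012678
c [ 695.  -310.2] ang 82.6 size [ 25. 161.] area 463 px [339. 128.] [ 15. 100. 155.]
c [564.2 -72.7] ang 0.4 size [ 43. 162.] area 482 px [256. 173.] [ 15. 102. 154.]
rz 0.1  t -28.49 12.67 4.99
```

>>> {"api": "apply_moves", "payload": {
  "series": [
    [[-3.2, 1.4, 0, 0, 0, 0, 0.5], [-3.2, 1.4, 0, 0, 0, 0, 0.5], [-3.2, 1.4, 0, 0, 0, 0, 0.5], [-3.2, 1.4, 0, 0, 0, 0, 0.5], [-3.2, 1.4, 0, 0, 0, 0, 0.5], [-3.2, 1.4, 0, 0, 0, 0, 0.5], [-3.2, 1.4, 0, 0, 0, 0, 0.5], [-3.1, 1.4, 1, 0, 0, 0, 0.5], [-3.0, 1.4, 1, 0, 0, 0, 0.5], [0, 0, 1.5, 0, 0, 0, 0.5], [0, 0, 0, 0, 0, 0, 0.5]]
  ]
}}

```text
t: 34.45
ee_pos: [693.7, -308.9, 131.4]
orientation: [-2.356, -2.07, 0.004]
ft_force: [0.4, 1.2, -0.5]
width: 44.0
```

Run:
```python
from h import *
st(); print(psi()); go(696,-310,26,82.6); snap('wrist','w14')
```

```text
{'t': np.float64(34.45), 'qpos': array([-0.435,  0.731,  1.35 ,  0.   ,  1.067, -0.306]), 'ee_pos': array([ 693.685, -308.95 ,  131.438]), 'orientation': array([-2.356, -2.07 ,  0.004]), 'ft_force': array([ 0.381,  1.151, -0.465]), 'width': np.float64(43.974)}
82.60666358362958
rz 0.0  t -0.07 0.24 10.54
```

View pics/w14.png

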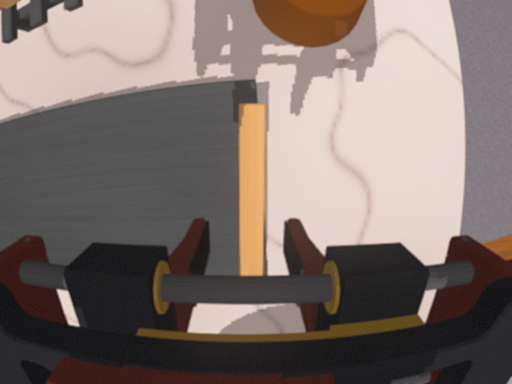

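The last stick lies flat at the slate's edge, far end at (252,104), between the open fingers. Descending to it.

>>> {"api": "apply_moves", "payload": {
  "series": [
    [[-0.05, 0.2, 2.5, 0, 0, 0, 0.5], [0, 0, 2.5, 0, 0, 0, 0.5], [0, 0, 2.5, 0, 0, 0, 0.5], [0, 0, 1.9, 0, 0, 0, 0.5], [0, 0, 0.9, 0, 0, 0, 0.5], [0, 0, 0.2, 0, 0, 0, 0.5], [0, 0, 0, 0, 0, 0, 0.5], [0, 0, 0, 0, 0, 0, 0], [0, 0, 0, 0, 0, 0, 0], [0, 0, 0, 0, 0, 0, 0], [0, 0, 0, 0, 0, 0, 0]]
  ]
}}

```text
t: 35.6
ee_pos: [698.3, -310.5, 31.6]
orientation: [2.359, 2.073, 0.001]
ft_force: [-1.0, 1.2, 3.1]
width: 21.5
```

Run:
```python
from h import *
f=at('w14',252,104,32,True)[:2]; print('centre',f-80*np.array([np.cos(np.radians(82.6)),np.sin(np.radians(82.6))]))
st()
```

```text
centre [ 698.72409243 -310.63879097]
{'t': np.float64(35.6), 'qpos': array([-0.434,  0.854,  1.366, -0.   ,  0.92 , -0.305]), 'ee_pos': array([ 698.284, -310.469,   31.552]), 'orientation': array([2.359e+00, 2.073e+00, 1.000e-03]), 'ft_force': array([-1.002,  1.181,  3.117]), 'width': np.float64(21.536)}
```

>>> {"api": "apply_moves", "payload": {
  "series": [
    [[0, 0, -3, 0, 0, 0, 0], [0, 0, -4, 0, 0, 0, 0], [0, 0, -4, 0, 0, 8, 0], [0, 0, -4, 0, 0, 8, 0], [0, 0, -2, 0, 0, 8, 0], [0, 0, 0, 0, 0, 8, 0], [0, 0, 0, 0, 0, 8, 0], [0, 0, 0, 0, 0, 8, 0], [0, 0, 0, 0, 0, 8, 0], [0, 0, 0, 0, 0, 8, 0], [0, 0, 0, 0, 0, 8, 0], [0, 0, 0, 0, 0, 8, 0]]
  ]
}}

```text
t: 36.8
ee_pos: [697.7, -310.2, 200.6]
orientation: [-3.141, -0.063, 0.0]
ft_force: [0.5, -0.4, -1.4]
width: 21.9
```

Run:
```python
from h import *
st(); print(psi()); go(559.6,-62,185,2.4)
```

```text
{'t': np.float64(36.8), 'qpos': array([-0.434,  0.664,  1.306,  0.   ,  1.172,  1.097]), 'ee_pos': array([ 697.715, -310.199,  200.598]), 'orientation': array([-3.141, -0.063,  0.   ]), 'ft_force': array([ 0.535, -0.415, -1.439]), 'width': np.float64(21.859)}
2.2911310388916433
rz -0.1  t -12.76 -25.38 1.56
```

>>> {"api": "apply_moves", "payload": {
  "series": [
    [[-1.6, -3.2, 0, 0, 0, 0, 0], [-1.6, -3.2, 0, 0, 0, 0, 0], [-1.6, -3.2, 0, 0, 0, 0, 0], [-1.6, -3.2, 0, 0, 0, 0, 0], [-1.6, -3.2, 0, 0, 0, 0, 0], [-1.6, -3.2, 0, 0, 0, 0, 0], [-1.6, -3.2, 1, 0, 0, 0, 0], [-1.6, -3.1, 1, 0, 0, 0, 0], [0, 0, 0, 0, 0, 0, 0], [0, 0, 0, 0, 0, 0, 0]]
  ]
}}

```text
t: 37.8
ee_pos: [558.4, -60.9, 180.9]
orientation: [3.14, 0.074, 0.0]
ft_force: [-0.3, -0.3, 0.3]
width: 21.8
```

Run:
```python
from h import *
st(); print(psi()); go(559.6,-62,118,2.4); snap('wrist','w15')
```

```text
{'t': np.float64(37.8), 'qpos': array([-0.13 ,  0.403,  1.814, -0.   ,  0.925,  1.394]), 'ee_pos': array([558.366, -60.914, 180.927]), 'orientation': array([3.14 , 0.074, 0.   ]), 'ft_force': array([-0.309, -0.275,  0.322]), 'width': np.float64(21.817)}
2.711185816093071
rz 0.3  t 0.12 0.11 6.29
```

View pics/w15.png

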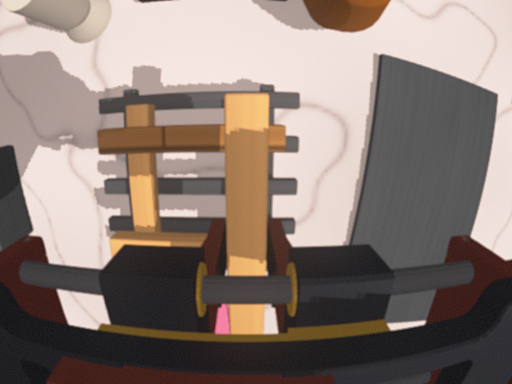

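The slate is empty, and the last stick is over the right side with its far end at (247,95). The tower below looks sound, with the reddish stick at (190,138).

>>> {"api": "apply_moves", "payload": {
  "series": [
    [[0.05, 0.05, 2, 0, 0, 0, 0], [0, 0, 2, 0, 0, 0, 0], [0, 0, 1.3, 0, 0, 0, 0], [0, 0, 0.4, 0, 0, 0, 0], [0, 0, 0.2, 0, 0, 0, 0], [0, 0, 0, 0, 0, 0, 0], [0, 0, 0, 0, 0, 0, 0]]
  ]
}}

```text
t: 38.55
ee_pos: [559.5, -61.9, 122.4]
orientation: [3.141, 0.072, 0.002]
ft_force: [-0.2, -0.5, -0.1]
width: 21.8
```

>>> {"api": "apply_moves", "payload": {
  "series": [
    [[0, 0, 0.3, 0, 0, 0.2, 0], [0, 0, 0.2, 0, 0, 0, 0], [0, 0, 0.1, 0, 0, 0, 0], [0, 0, 0, 0, 0, 0, 0], [0, 0, 0, 0, 0, 0, 0]]
  ]
}}

```text
t: 39.05
ee_pos: [558.8, -61.8, 115.7]
orientation: [-3.141, -0.067, 0.0]
ft_force: [0.3, 0.1, -1.0]
width: 22.1
```

>>> {"api": "apply_moves", "payload": {
  "series": [
    [[0, 0, 0.1, 0, 0, 0, 0], [0, 0, 0.05, 0, 0, 0, 0], [0, 0, 0, 0, 0, 0, 0]]
  ]
}}

```text
t: 39.35
ee_pos: [559.0, -61.8, 115.5]
orientation: [3.141, 0.067, 0.001]
ft_force: [-4.9, 1.0, 12.2]
width: 21.7
```

>>> {"api": "apply_moves", "payload": {
  "series": [
    [[0, 0, 0, 0, 0, 0, 0.5], [0, 0, 0, 0, 0, 0, 0.5], [0, 0, -2, 0, 0, 0, 0.5], [0, 0, -3, 0, 0, 0, 0.5], [0, 0, -4, 0, 0, -3.2, 0.5], [0, 0, 0, 0, 0, -3.1, 0.7], [0, 0, 0, 0, 0, 0, 0.7], [0, 0, 0, 0, 0, 0, 0.7]]
  ]
}}

```text
t: 40.15
ee_pos: [558.3, -61.7, 203.5]
orientation: [-3.132, -0.237, 0.002]
ft_force: [0.5, -0.0, -0.2]
width: 61.0
```

Run:
```python
from h import *
st(); print(psi()); go(385.5,288,180,8.7)
```

```text
{'t': np.float64(40.15), 'qpos': array([-0.131,  0.373,  1.797,  0.   ,  0.973,  1.289]), 'ee_pos': array([558.326, -61.748, 203.527]), 'orientation': array([-3.132e+00, -2.370e-01,  2.000e-03]), 'ft_force': array([ 0.471, -0.035, -0.208]), 'width': np.float64(60.985)}
8.63941964314927
rz -0.1  t -11.79 -37.19 2.35
```

>>> {"api": "apply_moves", "payload": {
  "series": [
    [[-1.18, -3.72, 0, 0, 0, 0, 0.7], [-1.18, -3.72, 0, 0, 0, 0, 0.7], [-1.18, -3.72, 0, 0, 0, 0, 0.7], [-1.18, -3.72, 0, 0, 0, 0, 0.7], [-1.18, -3.72, 0, 0, 0, 0, 0.7], [-1.18, -3.72, 0, 0, 0, 0, 0.7], [-1.18, -3.72, 0, 0, 0, 0, 0.7], [-1.18, -3.72, 0, 0, 0, 0, 0.7], [-1.18, -3.72, 1, 0, 0, 0, 0.7], [-1.18, -3.72, 1.3, 0, 0, 0, 0.7], [0, 0, 0, 0, 0, 0, 0.7], [0, 0, 0, 0, 0, 0, 0.7]]
  ]
}}

```text
t: 41.35
ee_pos: [384.8, 288.0, 180.0]
orientation: [3.131, 0.241, -0.004]
ft_force: [0.0, -0.1, 1.1]
width: 61.6
```

Run:
```python
from h import *
st(); print(psi()); go(385.5,288,46,8.7)
snap('wrist','w16');snap('top','t16');snap('side','s16')
k=lambda f,y0,y1,x0,x1,h,w:cv2.resize(cv2.imread(f'pics/{f}.png')[y0:y1,x0:x1],(w,h),interpolation=cv2.INTER_CUBIC)
cv2.imwrite('pics/c16.png',np.vstack([np.hstack([k('w16',0,300,100,500,300,400),k('t16',130,220,180,300,300,400)]),np.hstack([k('s16',180,270,180,300,300,400),k('s16',0,384,0,512,300,400)])]))
```

```text
{'t': np.float64(41.35), 'qpos': array([ 0.618,  0.297,  1.985, -0.   ,  0.862,  2.035]), 'ee_pos': array([384.778, 287.993, 180.023]), 'orientation': array([ 3.131,  0.241, -0.004]), 'ft_force': array([ 1.000e-03, -8.100e-02,  1.077e+00]), 'width': np.float64(61.582)}
8.813877177104967
rz 0.1  t 0.07 0.01 13.40
```

View pics/c16.png

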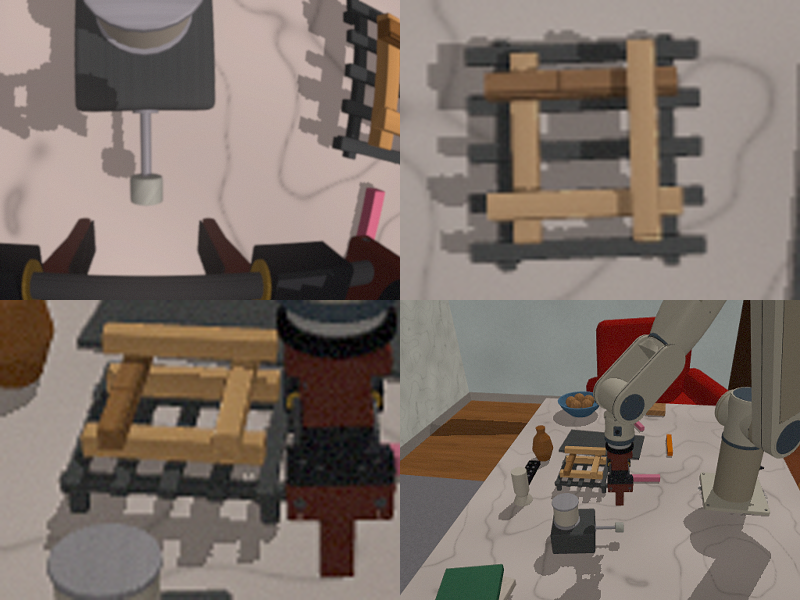

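The tower stands square and all three layers are right. In the top crop the base pair is at columns 526 and 643 and the grate centre is near 585. The knob is still out at (146,190) in the wrist crop, so the lamp is on. Now I'll grip the knob and push it home.

>>> {"api": "apply_moves", "payload": {
  "series": [
    [[0, 0, 3, 0, 0, 0, 0.7], [0, 0, 3, 0, 0, 0, 0.7], [0, 0, 3, 0, 0, 0, 0.7], [0, 0, 2.5, 0, 0, 0, 0.7], [0, 0, 1.2, 0, 0, 0, 0.7], [0, 0, 0.5, 0, 0, 0, 0.7], [0, 0, 0, 0, 0, 0, 0.7], [0, 0, 0, 0, 0, 0, 0], [0, 0, 0, 0, 0, 0, 0], [0, 0, 0, 0, 0, 0, 0]]
  ]
}}

```text
t: 42.5
ee_pos: [386.3, 288.4, 50.0]
orientation: [-3.132, -0.239, -0.002]
ft_force: [-0.6, 0.6, -0.0]
width: 40.9
```

>>> {"api": "apply_moves", "payload": {
  "series": [
    [[0, 0, 0, 0, 0, 0, 0], [0, 0, 0, 0, 0, 0, 0]]
  ]
}}

```text
t: 42.7
ee_pos: [386.1, 288.2, 49.7]
orientation: [-3.132, -0.24, -0.001]
ft_force: [-0.5, -0.8, 4.8]
width: 31.4
```

>>> {"api": "apply_moves", "payload": {
  "series": [
    [[0.4, 0, 0, 0, 0, 0, 0], [0.5, 0, 0, 0, 0, 0, 0], [0.6, 0, 0, 0, 0, 0, 0], [0.6, 0, 0, 0, 0, 0, 0], [0.6, 0, 0, 0, 0, 0, 0], [0.5, 0, 0, 0, 0, 0, 0], [0.3, 0, 0, 0, 0, 0, 0], [0.2, 0, 0, 0, 0, 0, 0], [0, 0, 0, 0, 0, 0, 0]]
  ]
}}

```text
t: 43.6
ee_pos: [420.8, 294.0, 49.6]
orientation: [-3.132, -0.238, 0.005]
ft_force: [-10.0, 6.3, 13.8]
width: 31.6
```

>>> {"api": "apply_moves", "payload": {
  "series": [
    [[0, 0, 0, 0, 0, 0, 0.7], [0, 0, 0, 0, 0, 0, 0.7], [0, 0, 0, 0, 0, 0, 0.7], [0, 0, -2, 0, 0, 0, 0.7], [0, 0, -4, 0, 0, 0, 0.7], [0, 0, -4, 0, 0, 0, 0.7], [-2, 0, -3, 0, 0, 0, 0.7], [-3, 0, 0, 0, 0, 0, 0.7], [0, 0, 0, 0, 0, 0, 0.7], [0, 0, 0, 0, 0, 0, 0.7]]
  ]
}}

```text
t: 44.6
ee_pos: [372.8, 285.9, 179.2]
orientation: [3.132, 0.24, 0.0]
ft_force: [-0.1, 0.4, 0.2]
width: 61.5
```

Run:
```python
from h import *
st(); snap('wrist','w17');snap('top','t17');snap('side','s17')
k=lambda f,y0,y1,x0,x1,h,w:cv2.resize(cv2.imread(f'pics/{f}.png')[y0:y1,x0:x1],(w,h),interpolation=cv2.INTER_CUBIC)
cv2.imwrite('pics/c17.png',np.vstack([np.hstack([k('w17',0,300,100,500,300,400),k('t17',0,384,0,512,300,400)]),np.hstack([k('s17',180,270,180,300,300,400),k('s17',230,335,170,310,300,400)])]))
```

```text
{'t': np.float64(44.6), 'qpos': array([ 0.629,  0.282,  2.01 , -0.   ,  0.849,  2.047]), 'ee_pos': array([372.816, 285.853, 179.194]), 'orientation': array([3.132, 0.24 , 0.   ]), 'ft_force': array([-0.089,  0.386,  0.174]), 'width': np.float64(61.526)}
```

View pics/c17.png

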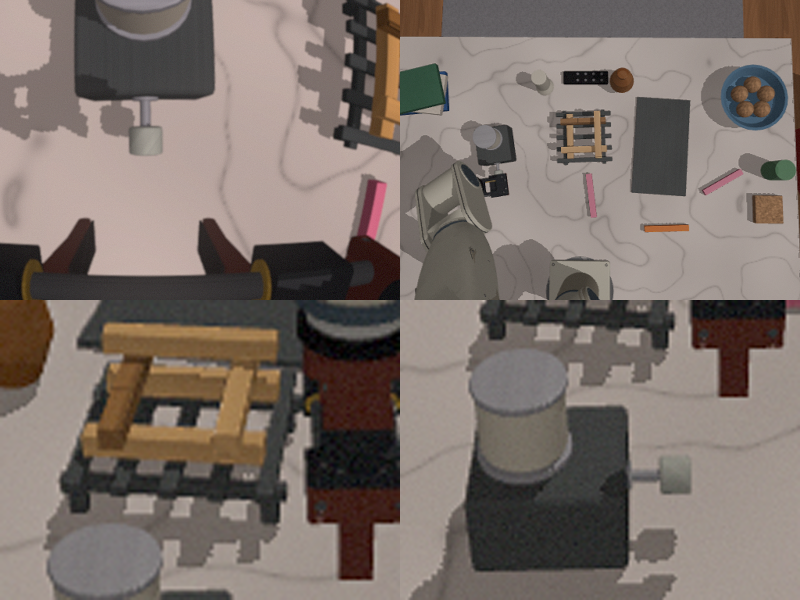

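The knob is in, with a short stem and its head at (146,141) in the wrist crop. The tower is intact, and the candle, vase and remote look unmoved. One numeric check on the knob, then I'll hand in.

Run:
```python
from h import *
print('front rim now',at('w17',246,154,50,True).round(1),'initially',at('w1',195,198,50,True).round(1),'pulled',at('w16',247,203,50,True).round(1))
print(ctrl.close_job())
```

```text
front rim now [406.6 290.6  50. ] initially [404.5 290.6  50. ] pulled [370.7 284.1  50. ]
the job is handed in; nothing more can be done
None
```

I pulled the lamp knob out, and it was still out after the tower was finished. I stacked all five sticks on the grate (two across the bars, two along them, one on the right side on top), then pushed the knob home. I handed the job in at about 45 s of the 210 s.

- **Knob:** it travelled about 35 mm each way. The last measurement puts its front rim at x = 407 mm; it was at 405 before I started and 371 when pulled out.
- **Tower:** the last top and side pictures show it standing and square on the grate. I aimed each stick at 50 mm either side of the measured grate centre. The tool was within about 2 mm of each target at release. I did not measure the spacing of the finished tower separately.
- **Bystanders:** the candle, vase and remote look unmoved in the last picture; I did not measure them.
- **Disagreements:** one stick was knocked about 30 mm aside during the run, and I picked it up from its new place. The top view put the knob about 5 to 10 mm off the wrist view in y. I used the wrist view, and the grip then needed a 2 to 4 mm correction, with about 47 N at the wrist for a moment (limit 120 N).

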